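# Pop the parrot feeder's treat drawer and trap it

## Robot

A 7-joint arm with a two-finger parallel gripper is mounted at the origin on the work surface. World frame = base frame: x ahead of the robot, y to its left, z up, the work surface at z = 0. Lengths are in mm, angles in rad, forces in N, time in s.
With the tool pointing down it reaches from about 400 to 875 mm from the base axis. Payload 4.4 kg.
Tool frame: the origin (TCP) lies on the mounting face of the last link; the fingertips stand 173 mm ahead of it and the grasp point (between the pads) lies 155 mm ahead of it; z points along the fingers, y is the line along which they close (so a half turn about z gives the same grasp; the last joint's range is limited). The gripper opens to 85 mm and grips with 20 to 120 N. Pads are 22 mm wide; open, the fingers measure 114 mm over their backs; the gripper's body (76 mm by 85 mm) begins 54 mm behind the grasp point. The pads swing forward as they close: fully open they stand 13 mm farther back than shut.
Start: joints at [1.186, 0.628, 0.038, 1.517, -0.027, 0.996, -0.02], TCP at [203.749, -617.253, 404.713] pointing down, gripper open.
Joint ranges: [-3.06, 3.06], [-0.37, 2.12], [-1.25, 1.32], [0.18, 2.47], [-1.1, 4.24], [0.23, 1.98], [-2.94, 2.94]. Speed limits (rad/s): [2.57, 2.57, 3.14, 3.14, 3.14, 3.14, 3.14].

## Interface

Orientations are given as [roll, pitch, yaw] about the fixed x, y, z axes, in that order (R = Rz(yaw) Ry(pitch) Rx(roll)).
In Python, from cell import * gives the robot as it stands. The module is installed in compiled form; this text tells all that it offers.
- The arm moves only by the tool jog_arm, never from a script. Its argument "steps" is a list of rows, each a list of 7 numbers: the opening, from -1 (shut) to 1 (fully open), so that 0 is half open, then the shift along the tool's x, y, z as a fraction of full scale, then the turn, a rotation vector about the tool's x, y, z as a fraction of full scale. A call has 1 to 10 rows; each row shifts and turns the commanded pose from where the row before left it, along the tool's axes as they then stand; what a row does not reach is not made up. Full scale, the value 1, is 500 mm for a shift and 2 rad for a turn. A row lasts 1/8 s, in which the tool goes at most 62.5 mm and 10.7 degrees, less where a joint would pass 70% of its speed; a pose out of reach is approached as far as the arm can. A call with a number of a shift or a turn outside -1 to 1 is refused whole. A call with a gripper value outside its range is refused whole. The fingers move at their own pace and stop on an object; the grip force is fixed at half the most. Time passes only in rows, so rows that do not move let the fingers close. It gives the time, the measured TCP pose, the force, the opening and the grip force at its end, in the units of the state.
- read_state(): the state, without advancing time (a new reading comes with each control period).
- get_image(name): name is "scene" or "top" or "wrist"; returns a dict with "pixels" (384x512x3 uint8, red, green, blue), "depth" (384x512 float32, mm along the optical axis (not along the pixel's ray), 0 where there is no reading), "vertical_fov" (degrees; the focal length in pixels is half the picture's height over the tangent of half this angle, whatever the lens; pixels are square), "cx", "cy" (the principal point, pixels), "k1" (the pictures are not rectified: a ray, as slopes to the right and down, at radius r is drawn at 1 + k1 r^2 times it, then the intrinsics apply), "R" (3x3) and "t" (3): a world point X has camera coordinates R X + t. Camera axes: x right, y down, z forward; pixel columns grow to the right and rows downward; lengths in mm; the calibration is good to about 2 mm. A picture is of the moment at which its call begins.
- finish_job(): hands the job in; it is judged then, once.
The state is a dict: "clock": time; "qpos": joint angles; "qd": joint speeds; "tau": joint torques, N m; "eef_pos": TCP position; "tool_rot": TCP orientation; "force": force on the tool from outside, world axes, zero at the start; "torque": the same for the moment, N m; "width": finger opening in mm; "gripper_force": force on a finger pad.
Only numpy, scipy, OpenCV 4.12 (cv2) and the standard library are available. Lean on these libraries where they do the work, as an engineer would, in place of code of your own. Each camera call takes 0.05 s, during which the arm holds its last target. There are 200 camera calls.

## Task

Pop the treat drawer out of the parrot feeder: press the feeder's round ejector cap down with one finger while the other finger stands in the chute, so that it stops the drawer just out of its bay, before it slides away over the open end. Finish while holding it there, with the drawer sitting level in the chute and resting against your finger so that it can be filled. Do not lift or carry anything, and leave the things standing around the feeder where they are.

Things in the scene. Friction and masses are not known exactly. Their poses are not given: they have to be found in the camera images.
- feeder: Parrot treat feeder, fixed to the shelf: brown wood bed 30 mm high, grey plastic cheeks. Origin on the shelf surface, on the chute's centre line, straight below the front face of the drawer at home. -x is the way the drawer pops out, +y points to the ejector cap, z up. Behind x = 0 is the open-topped bay (cheeks to z = 64 mm). A 30 mm high wing under the cap reaches x = -65 to +45, y to +89 mm.
- chute (a point): Point on the chute floor, on its centre line, 34 mm ahead of the home drawer's front face (feeder frame x = -34, y = 0, z = 30 mm). The bare floor runs from the bay (x = 0) to the open end (x = -70 mm), 50 mm wide between lips 4 mm thick and 6 mm high (top z = 36 mm).
- drawer: Loose white open tray, 50 (x) x 46 (y) x 32 mm high, about 60 g. Origin: centre of its underside, at x = +25, y = 0, z = 30 mm of the feeder at home, axes parallel. A catch holds it against a spring pusher (4 N, 2 N after its 42 mm travel). Let go, it shoots out in about 0.1 s and, if nothing stands in the way, runs off the open end. Trapped: 8 to 40 mm out, pressed by the spring on a finger.
- drawer_front (a point): Centre of the drawer's front face (faces -x), 16 mm above its underside, so at z = 46 mm in the feeder's frame; the face is 46 mm wide and reaches from z = 30 to 62 mm.
- ejector_top (a point): Centre of the top face of the ejector cap, an aluminium disc of 32 mm diameter, 8 mm thick, on a spring stem, at x = -30, y = +64 mm of the feeder. Top at z = 54 mm at rest, 42 mm fully down (then 12 mm above the chute floor and 20 mm below the drawer's rim).
- ejector (a joint): Travel of the ejector cap, m: 0 at rest, 0.012 fully down. Its spring takes 3 N to start and 5 N at the bottom, plus up to 4 N of catch friction; the catch lets the drawer go at about 0.007 to 0.009. The cap springs back when let go.
- cone: Bystander: orange acrylic cone, 56 mm across the foot, 77 mm high; origin at the centre of its underside.
- toggle_block: Bystander: walnut toggle block, 56 x 40 x 34 mm with a knobbed pin up to 60 mm; origin at the centre of its underside.
- canister: Bystander: aluminium canister with a screw lid, 68 mm across, 87 mm high; origin at the centre of its underside.
- dish: Bystander: steel dish, 84 mm across and 22 mm high, with the ball in it; origin at the centre of its underside.
- ball_center (a point): Bystander: centre of the yellow silicone ball, 48 mm across, lying in the dish.
- tumbler: Bystander: steel tumbler, 68 mm across, 85 mm high; origin at the centre of its underside.
- spoon: Bystander: wooden spoon 160 mm long lying on the shelf; origin on its underside.
There are look-alikes about, which are no part of the job. Leave any blue or green look-alike of the drawer alone.

How it is judged:
By the outcome, as a careful person would: the job done as asked, in the order asked, and still so for the second after the job is handed in, while the arm keeps its last pose, push and grip.
It also fails if it takes over 32 s, if anything falls off the work surface, if the arm or the gripper's body presses on something with over 40 N, if the wrist force passes 120 N, or if a joint passes its speed limit or range.

## Working session

There is one attempt and no reset: what is moved stays moved. The work goes in short steps, Python scripts to look and compute and a tool call to move; the robot and the scene stay as the last step left them, time stands still between calls to the robot, and variables do not carry over. Pictures are saved under pics/ and viewed, at most 10 in all, crops included, and the job is handed in when it is done.

Besides the shell and the picture viewer there is one more tool, called by a JSON object that holds its "fn" and its "kwargs", one argument or row to a line. jog_arm: Moves the arm, as the interface text tells. Shift numbers are shares of 500 mm and turn numbers shares of 2 rad, none past 1 either way. Its arguments: {"type":"object","properties":{"steps":{"type":"array"}},"required":["steps"]}

```bash
mkdir -p pics; cat > h.py <<'E'
from cell import *
import numpy as np, cv2
def cam(n):
    d=get_image(n); return d
def unproj(d,u,v,z=None):
    f=d["pixels"].shape[0]/2/np.tan(np.radians(d["vertical_fov"]/2))
    K=np.array([[f,0,d["cx"]],[0,f,d["cy"]],[0,0,1.]])
    p=cv2.undistortPoints(np.array([[[u,v]]],float),K,np.array([d["k1"],0,0,0.]))[0,0]
    R=np.array(d["R"]);t=np.array(d["t"]);o=-R.T@t;r=R.T@np.array([p[0],p[1],1])
    if z is None: return o+r*d["depth"][int(round(v)),int(round(u))]
    return o+r*(z-o[2])/r[2]
def save(d,name): cv2.imwrite("pics/"+name,d["pixels"][:,:,::-1])
E
python3 - <<'E'
from h import *
import pickle
s=read_state();print({k:np.round(v,3) for k,v in s.items()})
for n in("scene","top"):
    d=cam(n);pickle.dump(d,open(n+".pkl","wb"));save(d,n+".png");print(n,d["vertical_fov"],d["k1"],-np.array(d["R"]).T@d["t"])
a=cv2.imread("pics/scene.png");b=cv2.imread("pics/top.png")
cv2.imwrite("pics/top2.png",cv2.resize(b,(768,576)))
cv2.imwrite("pics/scene2.png",cv2.resize(a,(768,576)))
E
```

```text
{'clock': np.float64(0.0), 'qpos': array([ 1.186,  0.629,  0.038,  1.518, -0.027,  0.996, -0.02 ]), 'qd': array([-0.   ,  0.   , -0.001, -0.001, -0.001,  0.   ,  0.001]), 'tau': array([-1.0000e-03, -5.6340e+01,  1.2260e+00, -1.9344e+01,  1.1000e-02,
        1.1000e-02,  0.0000e+00]), 'eef_pos': array([ 203.631, -616.957,  403.778]), 'tool_rot': array([-3.14 ,  0.   ,  0.319]), 'force': array([-1.157,  0.024,  0.209]), 'torque': array([-0.03 , -0.053,  0.016]), 'gripper_force': np.float64(0.0), 'width': np.float64(85.524)}
scene 45.45694296599956 -0.15672091374123112 [1283.46965794 -540.03082136 1316.11894994]
top 53.13599292120607 -0.03610561815234885 [ 491.4349208   -17.02650339 1097.16160575]
```

View pics/top2.png

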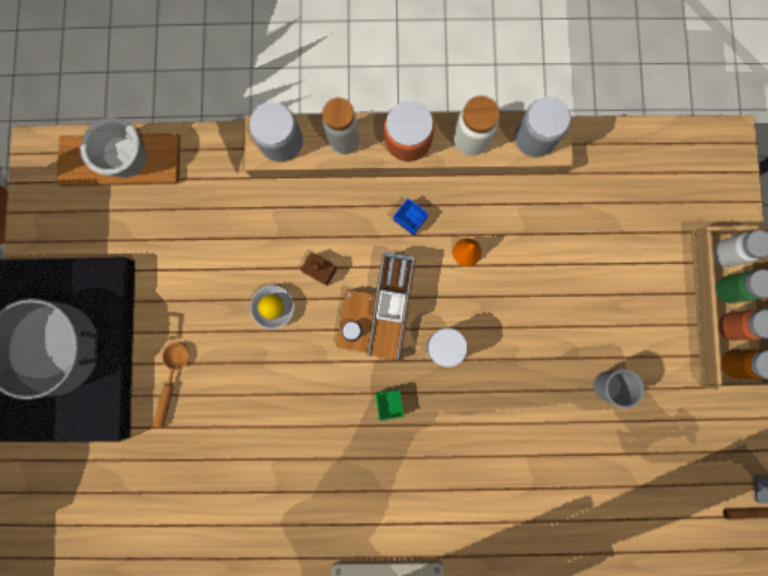

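View pics/scene2.png

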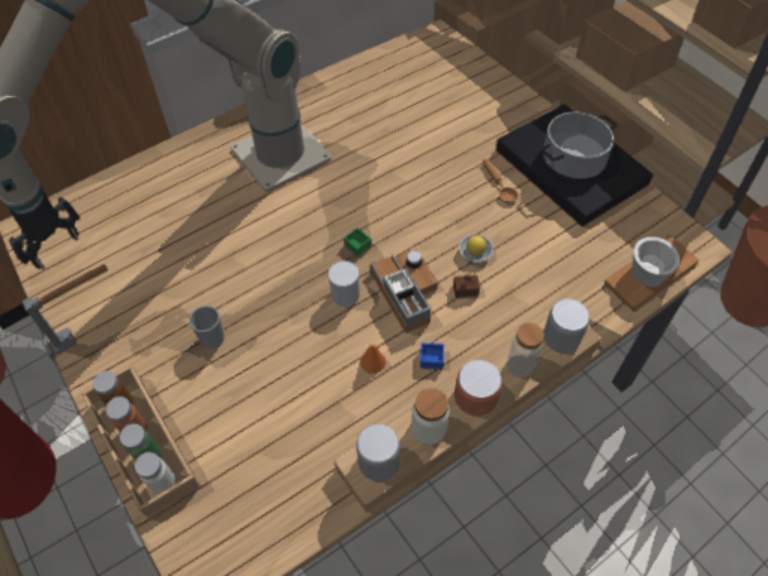

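The top view, at 1.5x scale, shows the cap at about (351,331), the drawer at (391,307) and the chute's open end toward the robot at about (385,358). The canister is close by at (447,347). The scene view agrees. Next I'll measure these positions.

```bash
python3 - <<'E'
from h import *
import pickle
d=pickle.load(open("top.pkl","rb"))
P=d["pixels"]
for n,u,v,z in [("cap",351,331,54),("drawer",391,307,62),("canister",447,347,87),("bayL",385,254,64),("bayR",413,256,64),("endL",371,356,36),("endR",401,359,36)]:
    print(n,unproj(d,u/1.5,v/1.5,z).round(1),unproj(d,u/1.5,v/1.5).round(1))
c=P[160:250,215:320,::-1]
cv2.imwrite("pics/c.png",cv2.resize(c,None,fx=6.5,fy=6.5,interpolation=cv2.INTER_CUBIC))
E
```

```text
cap [526.   57.6  54. ] [525.9  57.5  55.4]
drawer [567.9 -15.4  62. ] [569.4 -15.4  41.4]
canister [ 494.6 -112.2   87. ] [ 494.6 -112.2   86.9]
bayL [664.3  -5.9  64. ] [664.2  -5.9  64.5]
bayR [659.9 -56.7  64. ] [659.8 -56.6  64.4]
endL [480.4  22.6  36. ] [480.3  22.8  30.6]
endR [474.1 -32.3  36. ] [473.5 -32.8   0.5]
```

View pics/c.png

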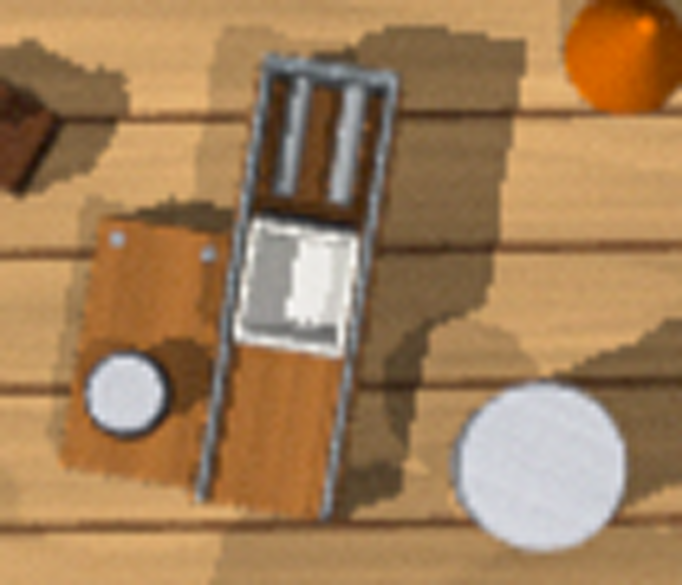

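The crop shows the cap centre at (127,394), the drawer's front rim from (236,342) to (341,355), and the lip ends at (203,498) and (327,517). I'll compute the frame from these.

```bash
python3 - <<'E'
from h import *
import pickle
d=pickle.load(open("top.pkl","rb"))
q=lambda u,v,z:unproj(d,u/6.5+215-.4,v/6.5+160-.4,z)
cap=q(127,394,54);f1=q(236,343,62);f2=q(341,356,62);b1=q(258,218,62);b2=q(360,233,62)
e1=q(203,498,36);e2=q(327,517,36);k1=q(267,60,64);k2=q(395,75,64);can=q(541,467,87)
ang=lambda p:np.arctan2(p[1],p[0])
print("dims",np.linalg.norm(f1-f2),np.linalg.norm(f1-b1),np.linalg.norm(e1-e2))
print("yaws",ang((k1+k2-e1-e2)[:2]),ang((b1+b2-f1-f2)[:2]),ang((f1-f2)[:2])-np.pi/2,ang((e1-e2)[:2])-np.pi/2)
y=np.mean([ang((k1+k2-e1-e2)[:2]),ang((k1+k2-e1-e2)[:2]),ang((f1-f2)[:2])-np.pi/2,ang((e1-e2)[:2])-np.pi/2])
R=np.array([[np.cos(y),-np.sin(y)],[np.sin(y),np.cos(y)]])
dr=(f1+f2+b1+b2)[:2]/4
o1=dr-R@[25,0];o2=cap[:2]-R@[-30,64];o3=((e1+e2)/2)[:2]-R@[-70,0]
o=(o1+o2+o3)/3
print("yaw",y,o1,o2,o3,"cap",cap)
print("canister in feeder",R.T@(can[:2]-o))
for p in [(-32,32),(-32,0)]:print(p,o+R@p)
print(read_state()["eef_pos"])
E
```

```text
dims 43.88612293589871 52.91772803172884 53.01153679616659
yaws -0.16501605342301118 -0.17776451245562916 -0.13763505559105105 -0.1653092419329958
yaw -0.1582441010925173 [545.499384   -11.21284886] [546.74905719 -10.74849318] [548.24073881 -10.52478363] cap [527.20929935  57.17939405  54.        ]
canister in feeder [ -35.97337184 -107.92555226]
(-32, 32) [520.27225411  25.8141714 ]
(-32, 0) [515.22955041  -5.78600486]
[ 203.69759231 -616.97170041  403.87424368]
```

{"fn": "jog_arm", "kwargs": {
  "steps": [
    [0.18, 0.072, -0.073, 0, 0, 0, 0],
    [0.18, 0.072, -0.073, 0, 0, 0, 0],
    [0.18, 0.072, -0.073, 0, 0, 0, 0],
    [0.18, 0.072, -0.073, 0, 0, 0, 0],
    [0.18, 0.072, -0.073, 0, 0, 0, 0],
    [0.18, 0.072, -0.073, 0, 0, 0, 0],
    [0.18, 0.072, -0.073, 0, 0, 0, 0],
    [0.18, 0.072, -0.073, 0, 0, 0, 0],
    [0.18, 0.072, -0.073, 0, 0, 0, 0],
    [0.18, 0.072, -0.073, 0, 0, 0, 0]
  ]
}}

```text
clock: 1.35
eef_pos: [431.7, -156.3, 404.7]
tool_rot: [3.142, 0.0, 0.319]
force: [0.6, 0.5, -0.2]
width: 50.4
gripper_force: 0.0
```

{"fn": "jog_arm", "kwargs": {
  "steps": [
    [0.18, 0.072, -0.073, 0, 0, 0, 0],
    [0.18, 0.072, -0.073, 0, 0, 0, 0],
    [0.18, 0.072, -0.073, 0, 0, 0, 0],
    [0.18, 0.072, -0.073, 0, 0, 0, 0],
    [0.18, 0, 0, 0.05, 0, 0, 0.08],
    [0.18, 0, 0, 0.05, 0, 0, 0.08],
    [0.18, 0, 0, 0.05, 0, 0, 0.08],
    [0.18, 0, 0, 0, 0, 0, 0],
    [0.18, 0, 0, 0, 0, 0, 0]
  ]
}}

```text
clock: 2.48
eef_pos: [522.5, 26.0, 330.3]
tool_rot: [-3.141, -0.001, -0.158]
force: [0.4, -0.2, 0.2]
width: 50.8
gripper_force: 0.0
```

```bash
python3 - <<'E'
from h import *
import pickle
s=read_state();print({k:np.round(v,3) for k,v in s.items()})
d=cam("wrist");pickle.dump(d,open("w.pkl","wb"));save(d,"w1.png");print(d["vertical_fov"],d["k1"],-np.array(d["R"]).T@d["t"])
E
```

```text
{'clock': np.float64(2.475), 'qpos': array([-0.16 ,  0.553,  0.083,  1.948, -0.073,  0.642, -1.76 ]), 'qd': array([ 0.006, -0.015, -0.002, -0.007,  0.001, -0.003, -0.008]), 'tau': array([-1.8900e-01, -4.5806e+01,  1.5700e+00, -1.3426e+01,  1.0000e-03,
        3.5000e-02, -1.0000e-03]), 'eef_pos': array([522.518,  26.012, 330.312]), 'tool_rot': array([-3.141e+00, -1.000e-03, -1.580e-01]), 'force': array([ 0.404, -0.179,  0.248]), 'torque': array([-0.011, -0.038,  0.003]), 'gripper_force': np.float64(0.0), 'width': np.float64(50.766)}
69.1742455049091 -0.007694338250075744 [597.08943306  14.33176091 300.21654296]
```

View pics/w1.png

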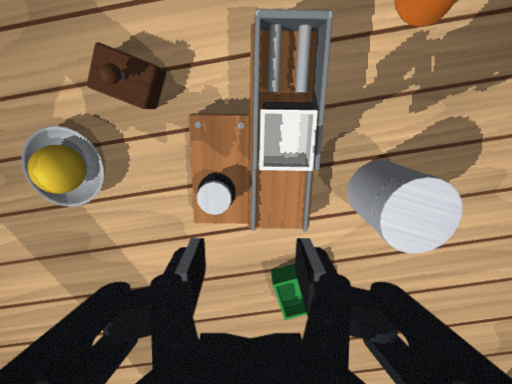

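The wrist view shows the cap at (216,196), the drawer's front rim at row 168 over columns 262–314, and the lip ends at (252,229) and (307,229). The fingertips are at about (197,243) and (303,243).

```bash
python3 - <<'E'
from h import *
import pickle
d=pickle.load(open("w.pkl","rb"));P=d["pixels"].astype(int);D=d["depth"]
# cap centroid: bright grey near
m=((P.min(2)>140)&(P.max(2)-P.min(2)<30)).astype(np.uint8)
n,l,st,ce=cv2.connectedComponentsWithStats(m)
i=l[196,216];print("cap px",ce[i],st[i])
c=unproj(d,*ce[i],54);print("cap",c,unproj(d,*ce[i]))
j=l[165,285];ys,xs=np.where(l==j);print("drawer bbox",st[j])
for n_,u,v,z in[("fL",262,168,62),("fR",314,168,62),("e1",253.5,229,36),("e2",307,229,36),("k1",257,11,64),("k2",330,12,64)]:
    print(n_,unproj(d,u,v,z).round(1),unproj(d,u,v).round(1))
s=read_state();y=s["tool_rot"][2]
# fingertip points: depth<170
R=np.array([[np.cos(y),-np.sin(y)],[np.sin(y),np.cos(y)]])
pts=[]
for v in range(230,300,2):
  for u in range(150,350,2):
    if 20<D[v,u]<220 and P[v,u].max()<110:
      p=unproj(d,u,v)
      if p[2]>120:pts.append([*(R.T@(p[:2]-s["eef_pos"][:2])),p[2]])
pts=np.array(pts)
for sg in(1,-1):
  q=pts[(pts[:,1]*sg>0)]
  t=q[q[:,2]<q[:,2].min()+12];print(sg,len(q),"z",q[:,2].min(),"tip x",t[:,0].min(),t[:,0].max(),"y",t[:,1].min(),t[:,1].max())
E
```

```text
cap px [213.45454545 197.995338  ] [197 182  34  33 858]
cap [526.72211288  60.07455837  54.        ] [526.77086573  60.04286622  54.17058714]
drawer bbox [     0      0    512    384 186028]
fL [549.2  11.7  62. ] [549.2  11.7  62.3]
fR [542.1 -32.9  62. ] [542.7 -32.4  64.5]
e1 [482.3  29.2  36. ] [482.2  29.2  35.7]
e2 [473.7 -25.2  36. ] [457.5 -30.3   1.4]
k1 [666.4  -1.6  64. ] [666.4  -1.6  64.1]
k2 [657.3 -54.8  64. ] [657.6 -55.1  63. ]
1 585 z 162.9452065266395 tip x -10.841440552607825 11.48558556573192 y 25.1052834464572 38.74408205948254
-1 576 z 163.17766699091638 tip x -10.928768806816935 11.663160143353254 y -37.85006691605695 -24.307011471007986
```

{"fn": "jog_arm", "kwargs": {
  "steps": [
    [0.18, -0.006, -0.002, 0.05, 0, 0, 0],
    [0.18, 0, 0, 0.05, 0, 0, 0],
    [0.18, 0, 0, 0.05, 0, 0, 0],
    [0.18, 0, 0, 0.04, 0, 0, 0],
    [0.18, 0, 0, 0, 0, 0, 0],
    [0.18, 0, 0, 0, 0, 0, 0]
  ]
}}

```text
clock: 3.28
eef_pos: [520.0, 27.3, 235.9]
tool_rot: [-3.141, -0.002, -0.161]
force: [0.3, 0.9, 0.9]
width: 50.3
gripper_force: 0.0
```

```bash
python3 - <<'E'
from h import *
import pickle
print(read_state()["eef_pos"],read_state()["tool_rot"])
d=cam("wrist");pickle.dump(d,open("w.pkl","wb"));save(d,"w2.png")
E
```

```text
[520.03849425  27.3019104  235.87482487] [-3.14093403e+00 -2.00243950e-03 -1.60970146e-01]
```

View pics/w2.png

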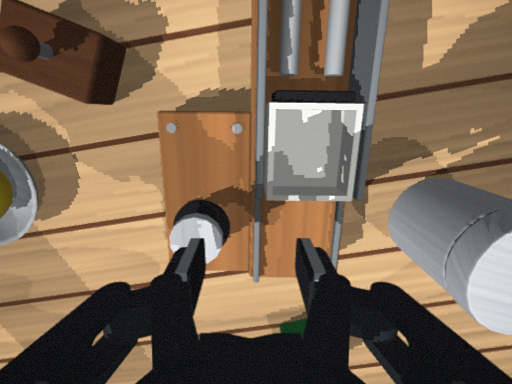

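The tips, at z of about 69, line up over the cap (198,238) and the middle of the chute (about column 305). I'll press down now.

{"fn": "jog_arm", "kwargs": {
  "steps": [
    [0.18, 0, 0, 0.02, 0, 0, 0],
    [0.18, 0, 0, 0.01, 0, 0, 0],
    [0.18, 0, 0, 0.004, 0, 0, 0],
    [0.18, 0, 0, 0.004, 0, 0, 0],
    [0.18, 0, 0, 0.004, 0, 0, 0],
    [0.18, 0, 0, 0.004, 0, 0, 0],
    [0.18, 0, 0, 0.004, 0, 0, 0],
    [0.18, 0, 0, 0, 0, 0, 0],
    [0.18, 0, 0, 0, 0, 0, 0],
    [0.18, 0, 0, 0, 0, 0, 0]
  ]
}}

```text
clock: 4.58
eef_pos: [519.6, 27.5, 212.0]
tool_rot: [-3.141, -0.001, -0.162]
force: [-4.6, -1.2, 25.5]
width: 50.3
gripper_force: 14.6
```

```bash
python3 - <<'E'
from h import *
import pickle
s=read_state();print(s["eef_pos"],s["tool_rot"],s["force"],s["width"])
d=cam("wrist");pickle.dump(d,open("w.pkl","wb"));save(d,"w3.png")
E
```

```text
[519.55446801  27.47664039 211.97166637] [-3.14065344e+00 -1.42403340e-03 -1.61838973e-01] [-4.57725087 -1.22863733 25.5151549 ] 50.31940510222484
```

View pics/w3.png

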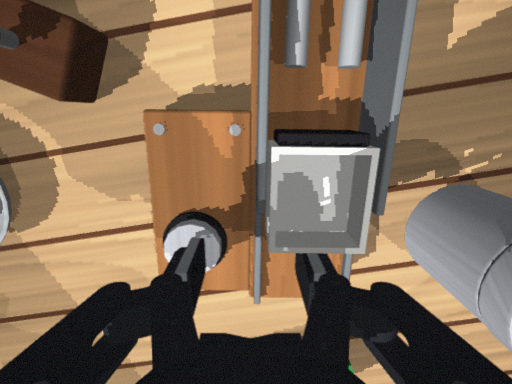

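The drawer has popped out and rests against the finger at about (318,255), with the cap pressed. It has bottomed out at 25 N, so I'll ease the push a little and check that the drawer is level.

{"fn": "jog_arm", "kwargs": {
  "steps": [
    [0.18, 0, 0, -0.002, 0, 0, 0],
    [0.18, 0, 0, 0, 0, 0, 0],
    [0.18, 0, 0, 0, 0, 0, 0]
  ]
}}

```text
clock: 5.0
eef_pos: [519.6, 27.5, 212.1]
tool_rot: [-3.141, -0.001, -0.162]
force: [-1.5, 0.1, 17.3]
width: 50.2
gripper_force: 10.3
```

```bash
python3 - <<'E'
from h import *
s=read_state();print(s["eef_pos"],s["force"],s["width"])
d=cam("wrist");save(d,"w4.png")
y=-.16;R=np.array([[np.cos(y),-np.sin(y)],[np.sin(y),np.cos(y)]]);o=np.array([546.3,-9.2])
for n,u,v in[("frontL",273,249),("frontR",364,249),("backL",275,147),("backR",375,150),("cap",185,243)]:
    p=unproj(d,u,v);print(n,(R.T@(p[:2]-o)).round(1),p[2].round(1))
E
```

```text
[519.58119239  27.50688285 212.10088961] [-1.52975623  0.13988721 17.3484384 ] 50.21332286419081
frontL [-19.4  21.4] 62.5
frontR [-19.2 -21.9] 62.8
backL [28.9 21.7] 63.2
backR [ 27.6 -21. ] 62.8
cap [-26.2  68.4] 42.4
```

View pics/w4.png

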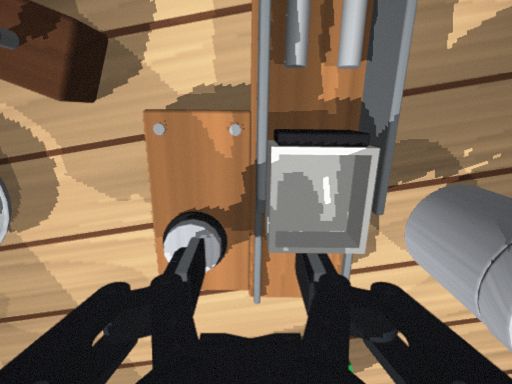

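The drawer is level, with all rim corners at z of about 62.5–63. It is about 20 mm out and against the finger, and the cap is fully down.

```bash
python3 -c "
from cell import *
print(finish_job())"
```

```text
the job is handed in; nothing more can be done
None
```

The drawer is popped and held about 20 mm out of its bay, level and resting against the finger in the chute, with the other finger keeping the ejector cap fully down; the job is handed in, but no verdict came back.

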